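# Shut the lamp case and hold the spring clip open around its card

## Robot

A 6-joint arm with a two-finger parallel gripper is mounted at the origin on the work surface. World frame = base frame: x ahead of the robot, y to its left, z up, the work surface at z = 0. Lengths are in m, angles in rad, forces in N, time in s.
With the tool pointing down it reaches from about 0.375 to 0.9 m from the base axis. Payload 3.1 kg.
Tool frame: the origin (TCP) lies midway between the tips of the shut fingers; the grasp point (between the pads) lies manip.hold_point_z behind it (manip.hold_point_z is the distance from the TCP to the grasp point, in m); z points along the fingers, y is the direction in which the jaws open and shut (so a half turn about z gives the same grasp; the last joint's range is limited). The gripper opens to 85 mm and grips with 20 to 120 N. Pads are 22 mm wide; open, the fingers measure 114 mm over their backs; the gripper's body (76 mm by 85 mm) begins 54 mm behind the grasp point. The pads swing forward as they close: fully open they stand 13 mm farther back than shut.
Start: joints at [-1.44, 0.527, 1.433, -0, 1.181, -0.178], TCP at [0.191, -0.595, 0.231] pointing down, gripper open.
Joint ranges: [-3.08, 3.08], [-0.75, 2.2], [0.22, 2.44], [-1.43, 4.57], [0, 2.65], [-2.85, 2.85]. Speed limits (rad/s): [2.79, 2.79, 3.14, 3.14, 3.14, 3.14].

## Interface

Orientations are given as a unit quaternion [x, y, z, w].
In Python, from station import manip, snapshot, workorder, models gives the robot as it stands.
- The arm moves only by the tool jog_arm, never from a script. Its argument "commands" is a list of rows, each a list of 5 numbers: the opening in per cent of the stroke, from 0 (shut) to 100 (fully open), then the shift along the world's x, y, z in cm, then the turn about the world's z in rad. A call has 1 to 8 rows; each row shifts and turns the pose as measured when the row begins; what a row does not reach is not made up. A row lasts 1/12 s, in which the tool goes at most 41.7 mm and 7.16 degrees, less where a joint would pass 70% of its speed; a pose out of reach is approached as far as the arm can. A call with a gripper value outside its range is refused whole. The fingers move at their own pace and stop on an object; "squeeze" is the grip in N (left out, the last holds). Time passes only in rows, so rows that do not move let the fingers close. It gives the time, the measured TCP pose, the force and the opening at its end, in the units of the state.
- manip.sense(): the state, without advancing time (a new reading comes with each control period).
- snapshot(name): name is "side" or "top"; returns a dict with "image" (420x560x3 uint8, red, green, blue), "intrinsics" (3x3 intrinsics, pixels), "extrinsics" (4x4, takes a point from camera to world coordinates). Camera axes: x right, y down, z forward; pixel columns grow to the right and rows downward; lengths in m; the calibration is good to about 2 mm. A picture is of the moment at which its call begins. There is no depth.
- workorder.sign_off(): hands the job in, once; it reports no verdict.
Trained networks look in a picture, given as the dict that the camera call returned (one of the last four; its "shot" number tells which), for a name from the list of things; names that differ only in an ending like _2 or _b are one class to them, and where a whole thing is asked for, a point or a joint stands for the part that bears it (a point fixed in the world has none). Each returns a list of dicts, best first, with "score" (0 to 1); they miss things now and then, are a little off and sometimes report something else, mostly with a low value. They report only what shows in the picture. A call takes as long as a camera call. They do not tell look-alikes from the thing itself.
- models.find_in(picture, name): "centre" ([x, y, z] in m, in world coordinates, good to about 4 mm: the middle of the surface that is visible of it).
- models.pinpoint(picture, name): "centre" ([x, y, z] in m, in world coordinates, good to about 4 mm: a listed point, or the origin of a listed thing).
The state is a dict: "t": time; "q": joint angles; "qd": joint speeds; "tau": joint torques, N m; "tcp_pos": TCP position; "tool_rot": TCP orientation; "force": force on the tool from outside, world axes, zero at the start; "ft_torque": the same for the moment, N m; "finger_gap": opening from 0.0 (shut) to 1.0 (fully open).
Only numpy, scipy, OpenCV 4.12 (cv2) and the standard library are available. Lean on these libraries where they do the work, as an engineer would, in place of code of your own. Each camera call takes 0.05 s, during which the arm holds its last target. There are 200 camera calls.

## Task

First lower the hinged lid of the lamp case until it is fully shut, so that its upright tab stands right behind the service card on the case's front. Then take the steel spring clip off its walnut rest by squeezing its two handles, and bring it, jaws down and gaping wide, well down over the top edge of the card and tab near the middle, one jaw in front of the card and the other behind the tab. Finish holding it there, squeezed wide open in the gripper and touching neither card nor case, so that a slip can be tucked in before it bites; leave everything else on the bench where it is.

Things in the scene. Friction and masses are not known exactly. Their poses are not given: they have to be found in the camera images.
- case: grey steel lamp case fixed to the bench, an open box 140 (x) x 180 (y) x 55 mm high; origin at the centre of its underside. Its lid is hinged on the +x rim. On its -x face a stiff upright service card, 100 mm wide (y) and 3 mm thick, rises to 97 mm above the bench, at x from -74 to -71 mm; its steel holder is only 52 mm high
- card_edge (a point): middle of the top edge of card plus shut lid's tab, at (-70, 0, 97) mm in the case's frame, same axes: x runs through the card from front to back, y along the edge, z up. Lid shut, card, a 2 mm gap and the tab are 8 mm thick in all, 4 mm either side of this point. From the card's top down to the shut lid's upper face it is 38 mm
- lid_hinge (a point): middle of the lid's hinge line, at (70, 0, 55) mm in the case's frame; the line runs along the case's y
- lid (a joint): lid angle in rad: 0 shut; grows as the free edge, 140 mm from the hinge, swings up and back; 0.9 to 1.3 at the start. A steel plate 140 x 180 x 4 mm, 0.25 kg; its outer face lies 4 mm beyond the hinge plane and is bare beside the tab. The hinge is stiff: the lid stays where it is left; 2 to 5 N on the outer face near the free edge swing it
- lid_tab (a point): middle of the top of the lid's tab: 70 mm wide, 3 mm thick, rising 36 mm square from the middle of the free edge on the outer face. Lid shut, it stands upright just behind the card, its top 2 mm below the card's
- rest: walnut block fixed to the bench, 80 x 70 x 20 mm high, with a small brass tongue, 12 mm tall, in the middle of its top; the clip stands astride of the tongue. Origin at the centre of its underside
- clip: steel spring clip, 80 mm tall, 28 mm wide (y), 90 g, standing on the rest, jaws down, handles up: two bent 3 mm plates in a V joined by a coil-spring pivot. Origin: centre of the underside, between the lips; x: the direction in which the handles are squeezed; z up. The frame belongs to the -x plate and tilts by up to 0.33 rad as the clip opens
- clip_pivot (a point): centre of the clip's pivot, 38.5 mm above its underside; coil 12 mm across. Handle tops are 42 mm above it and 46 mm over their outsides; squeezed together to 16 mm they meet a stop, parallel, flat faces from 10 to 47 mm above the pivot, with the lips 36 mm below it: about 29 mm of card can go in
- lip_a (a point): lower inner edge of the jaw plate on the clip's -x side, mid-width (a biting lip)
- lip_b (a point): lower inner edge of the jaw plate on the clip's +x side, mid-width (the other lip)
- clip_jaw (a joint): opening of the clip in rad: 0 closed (lips 3 mm apart), 0.66 at the stop (lips 27 mm apart). A spring holds it shut: squeezing the handles takes about 4 N at first, 12 N at the stop. As it is squeezed the clip may slip down by up to 8 mm between the finger pads
- lamp_fitting: lamp fitting: round brass socket foot, 64 mm across, with a milk-glass bulb standing in it, 113 mm tall in all; bystander; origin at centre of underside
- lens_wrench: flat steel lens wrench, 170 mm long, lying; bystander
- crank_knob: walnut crank knob, 42 mm across, 50 mm tall, standing; bystander; origin under its centre
- film_can: round tin film can in olive paint, 187 mm across, 34 mm tall, flat on the bench; bystander; origin under its centre
- lens_barrel: black lens barrel, 66 mm across, 85 mm tall, standing; bystander; origin under its centre
- screwdriver: screwdriver lying on the bench; bystander
- film_spool: small flat film spool, 120 mm across, 24 mm thick; bystander; origin under its centre
Mind the look-alikes: they are no part of the job. What is shaped like the clip but pink or red is not meant.

How it is judged:
On the way, in this order (a step that is already met when the one before it is completed fails the run):
1. the lid is shut (value of joint lid below 0.06 rad), for 0.2 s.
2. the clip, squeezed open by the fingers, is lifted off its rest (height (world z) of clip_pivot above 0.09 m and value of joint clip_jaw above 0.45 rad and contact force between the fingers and clip above 2 N), for 0.2 s.
At the end, for the whole second after the job is handed in: Lid shut (within 0.06 rad); clip held still in the fingers, open past 0.45 rad; a lip on each side of card and tab, each over 5 mm from the pack's middle plane, 8 to 34 mm below the card's top, within 32 mm of the edge's middle; clip touches neither card, lid nor case; bystanders within 30 mm (value of joint lid below 0.06 rad and value of joint clip_jaw above 0.45 rad and contact force between the fingers and clip above 2 N and ((x of lip_a in the frame of card_edge below -0.005 m and x of lip_b in the frame of card_edge above 0.005 m) or (x of lip_b in the frame of card_edge below -0.005 m and x of lip_a in the frame of card_edge above 0.005 m)) and z of lip_a in the frame of card_edge between -0.034 and -0.008 m and z of lip_b in the frame of card_edge between -0.034 and -0.008 m and y of lip_a in the frame of card_edge between -0.032 and 0.032 m and y of lip_b in the frame of card_edge between -0.032 and 0.032 m and contact force between clip and case below 0.5 N and linear speed of clip below 0.03 m/s); the arm keeps its last pose, push and grip.
It fails at once if a bystander is knocked out of place (distance of any of lamp_fitting, lens_wrench, crank_knob, film_can, lens_barrel, screwdriver, film_spool from where it was at the start of the episode above 0.03 m).
It also fails if it takes over 51 s, if anything falls off the work surface, if the arm or the gripper's body presses on something with over 40 N, if the wrist force passes 120 N, or if a joint passes its speed limit or range.

## Working session

There is one attempt and no reset: what is moved stays moved. The work goes in short steps, Python scripts to look and compute and a tool call to move; the robot and the scene stay as the last step left them, time stands still between calls to the robot, and variables do not carry over. Pictures are saved under pics/ and viewed, about 8 in all and at most 12, crops included, and the job is handed in when it is done.

Besides the shell and the picture viewer there is one more tool, called after "Call:" in YAML: its name, and indented under it one key for each argument. jog_arm: Moves the arm, as the interface text tells. Its arguments: {"type":"object","properties":{"commands":{"type":"array","items":{"type":"array","items":{"type":"number"}}},"squeeze":{"type":"number"}},"required":["commands"]}

```bash
mkdir -p pics
cat > h.py <<'E'
import numpy as np, cv2
from station import manip, snapshot, workorder, models
def proj(p,P):
    T=np.linalg.inv(np.array(p["extrinsics"])); c=T[:3,:3]@np.array(P)+T[:3,3]
    u=np.array(p["intrinsics"])@c; return (u[:2]/u[2]).round().astype(int)
def save(p,name,box=None,s=1):
    im=cv2.cvtColor(np.array(p["image"]),cv2.COLOR_RGB2BGR)
    if box: im=im[box[1]:box[3],box[0]:box[2]]
    cv2.imwrite("pics/"+name,cv2.resize(im,None,fx=s,fy=s,interpolation=cv2.INTER_CUBIC))
def r(v): return np.round(v,3).tolist()
E
python3 - <<'E'
from h import *
print(manip.hold_point_z, manip.sense()["tcp_pos"], manip.sense()["tool_rot"], manip.sense()["finger_gap"])
ims=[]
for c in ["side","top"]:
    p=snapshot(c); save(p,c+"0.png",s=1.4)
    for n in ["case","card_edge","lid_hinge","lid_tab","rest","clip","clip_pivot","lip_a","lip_b","lamp_fitting","lens_wrench","crank_knob","film_can","lens_barrel","screwdriver","film_spool"]:
        print(c,n,[(r(d["centre"]),round(d["score"],2),proj(p,d["centre"]).tolist()) for d in models.pinpoint(p,n)[:3]])
E
```

```text
0.0187 [ 0.19045375 -0.59450773  0.23032152] [ 9.88028458e-01  1.54267739e-01  3.38280427e-05 -1.10894625e-03] 1.0028599414196286
side case [([0.529, 0.154, -0.001], 0.86, [265, 283])]
side card_edge [([0.458, 0.153, 0.094], 0.76, [298, 251])]
side lid_hinge [([0.6, 0.155, 0.051], 0.76, [234, 258])]
side lid_tab [([0.561, 0.147, 0.194], 0.85, [250, 201])]
side rest [([0.536, -0.178, -0.003], 0.75, [298, 212])]
side clip [([0.532, -0.085, -0.001], 0.75, [291, 228]), ([0.536, -0.28, -0.007], 0.68, [306, 197]), ([0.534, -0.181, 0.023], 0.65, [299, 203])]
side clip_pivot [([0.533, -0.083, 0.033], 0.88, [291, 217]), ([0.536, -0.18, 0.061], 0.63, [298, 191]), ([0.54, -0.272, 0.04], 0.6, [304, 183])]
side lip_a [([0.532, -0.086, 0.001], 0.77, [291, 228]), ([0.533, -0.179, 0.023], 0.74, [299, 204]), ([0.532, -0.078, 0.003], 0.58, [290, 228])]
side lip_b [([0.532, -0.086, 0.001], 0.77, [291, 228]), ([0.533, -0.179, 0.023], 0.74, [299, 204]), ([0.532, -0.078, 0.003], 0.58, [290, 228])]
side lamp_fitting [([0.381, 0.026, -0.003], 0.8, [342, 262])]
side lens_wrench [([0.35, -0.328, -0.002], 0.51
[... 1046 characters left out ...]
9, [307, 217]), ([0.542, -0.278, 0.0], 0.69, [384, 217])]
top lip_b [([0.537, -0.18, 0.022], 0.82, [347, 218]), ([0.538, -0.082, 0.003], 0.69, [307, 217]), ([0.542, -0.278, 0.0], 0.69, [384, 217])]
top lamp_fitting []
top lens_wrench [([0.343, -0.326, 0.002], 0.58, [403, 296])]
top crank_knob []
top film_can [([0.768, 0.078, -0.001], 0.7, [247, 128]), ([0.458, 0.146, 0.099], 0.64, [213, 246]), ([0.53, 0.15, 0.002], 0.5, [217, 218])]
top lens_barrel [([0.758, -0.137, -0.002], 0.57, [330, 133])]
top screwdriver [([0.592, -0.41, 0.001], 0.65, [436, 199]), ([0.532, 0.15, 0.003], 0.23, [217, 218])]
top film_spool [([0.642, 0.389, 0.0], 0.62, [127, 174]), ([0.529, 0.149, 0.003], 0.41, [218, 219])]
```

View pics/side0.png

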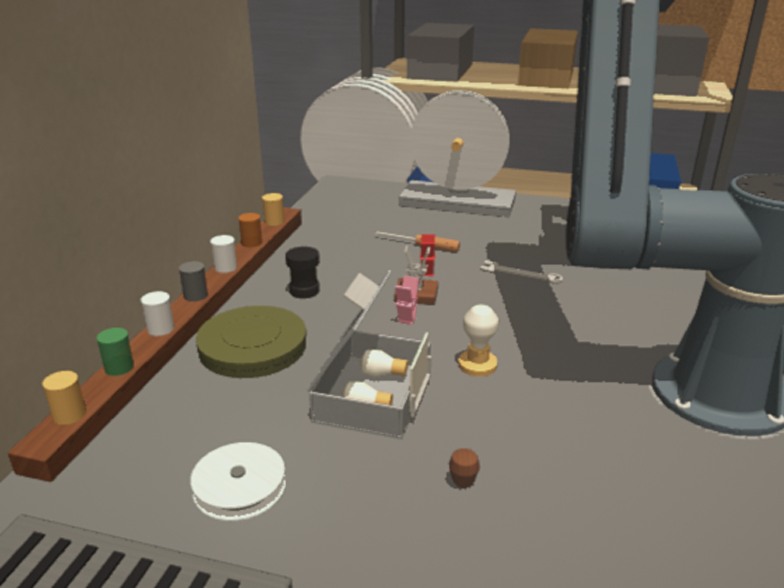

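View pics/top0.png

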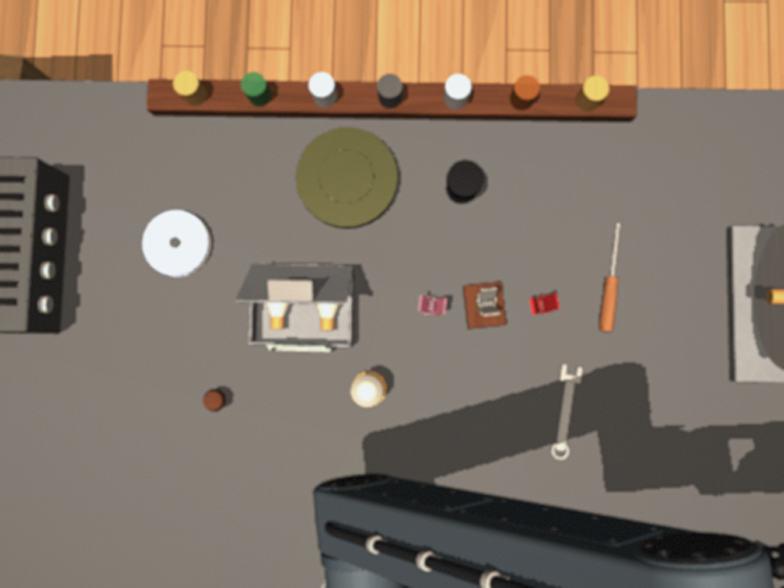

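Run:
```python
from h import *
im=[]
for c,b in [("side",(260,140,350,250)),("top",(280,170,410,260))]:
    p=snapshot(c); save(p,"t.png",b,4); im.append(cv2.imread("pics/t.png"))
h=max(i.shape[0] for i in im)
im=[cv2.copyMakeBorder(i,0,h-i.shape[0],0,0,0) for i in im]
o=np.hstack(im); print(o.shape); s=min(800/o.shape[1],1); cv2.imwrite("pics/crop0.png",cv2.resize(o,None,fx=s,fy=s))
```

```text
(440, 880, 3)
```

View pics/crop0.png

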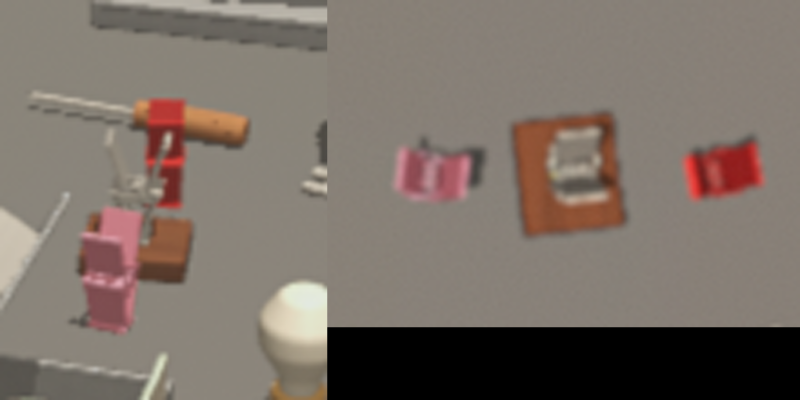

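Steel clip: side (299,195), top (348,215), standing on the walnut rest. The look-alikes are pink, at side (291,222) and top (306,218), and red, at side (305,182) and top (387,217). The crop confirms the steel one, with its squeeze axis near world x and a yaw of about +0.1. The lid is at about 1.0 rad. I'll shut it by pushing on the -y side of its tab.

Call:
jog_arm:
  commands:
    - [0,2,3.4,0.3,0.12]
    - [0,2,3.4,0.3,0.12]
    - [0,2,3.4,0.3,0.12]
    - [0,2,3.4,0.3,0.12]
    - [0,2,3.4,0.3,0.12]
    - [0,2,3.4,0.3,0.12]
    - [0,2,3.4,0.3,0.12]
    - [0,2,3.4,0.3,0.12]
  squeeze: 40

```text
t: 2.47
tcp_pos: [0.3501, -0.3219, 0.2555]
tool_rot: [0.796, 0.605, 0.001, 0.005]
force: [0.6, -1.2, 0.6]
finger_gap: -0.0
```

Call:
jog_arm:
  commands:
    - [0,2,3.4,0,0.12]
    - [0,2,3.4,0,0.12]
    - [0,2,3.4,0,0.12]
    - [0,2,3.4,0,0.05]
    - [0,2,3.4,0,0]
    - [0,2,3.4,0,0]
    - [0,2,3.4,0,0]
    - [0,2,3.4,0,0]

```text
t: 3.13
tcp_pos: [0.5163, -0.0359, 0.2592]
tool_rot: [0.648, 0.761, 0.003, 0.009]
force: [1.1, -0.8, 0.7]
finger_gap: -0.001
```

Call:
jog_arm:
  commands:
    - [0,2.2,3.1,0,-0.05]
    - [0,2.2,3.1,0,0]
    - [0,2.2,3.1,0,0]
    - [0,2.0,3.1,0,0]
    - [0,0,0,-3,0]
    - [0,0,0,-3,0]
    - [0,0,0,-2,0]
    - [0,0,0,0,0]

```text
t: 3.8
tcp_pos: [0.6126, 0.1072, 0.1804]
tool_rot: [0.663, 0.749, 0.009, 0.015]
force: [-0.5, 0.3, 0.0]
finger_gap: -0.003
```

Run:
```python
from h import *
s=manip.sense(); print(s["tcp_pos"],s["tool_rot"],s["force"])
for c in ["side","top"]:
    p=snapshot(c)
    for n in ["lid_tab","lid_hinge","card_edge"]:
        print(c,n,[(r(d["centre"]),round(d["score"],2)) for d in models.pinpoint(p,n)[:1]])
```

```text
[0.61262204 0.10715267 0.18043846] [0.6626219  0.74875896 0.0088739  0.01461123] [-0.5401329   0.26492336  0.02604498]
side lid_tab [([0.561, 0.146, 0.196], 0.95)]
side lid_hinge [([0.602, 0.157, 0.052], 0.68)]
side card_edge [([0.461, 0.154, 0.098], 0.59)]
top lid_tab [([0.561, 0.149, 0.193], 0.82)]
top lid_hinge [([0.599, 0.149, 0.055], 0.9)]
top card_edge []
```

Call:
jog_arm:
  commands:
    - [0,0,-1,0,0]
    - [0,0,-1,0,0]
    - [0,-1.5,0,-1,0]
    - [0,-1.5,0,-1,0]
    - [0,-1.2,0,0,0]
    - [0,-1,0,-0.5,0]
    - [0,-1,0,-0.7,0]
    - [0,0,0,0,0]

```text
t: 4.87
tcp_pos: [0.5551, 0.0769, 0.1586]
tool_rot: [0.665, 0.746, 0.015, 0.024]
force: [-1.0, 0.0, 0.4]
finger_gap: -0.0
```

Call:
jog_arm:
  commands:
    - [0,0,0,0,0]
    - [0,0,0,0,0]
    - [0,0,0,0,0]
    - [0,0,0,0,0]

```text
t: 5.2
tcp_pos: [0.5583, 0.0744, 0.1606]
tool_rot: [0.666, 0.746, 0.017, 0.026]
force: [-0.4, 0.0, -0.1]
finger_gap: 0.005
```

Run:
```python
from h import *
for i in range(3):
    s=manip.sense(); print(s["t"],r(s["tcp_pos"]),np.round(s["tool_rot"],4),r(s["q"]),r(s["qd"])); snapshot("top")
```

```text
5.2 [0.558, 0.074, 0.161] [0.6657 0.7456 0.0167 0.0263] [-0.063, 0.519, 1.702, -0.008, 0.858, -0.171] [-0.005, -0.003, -0.021, 0.002, 0.001, -0.001]
5.25 [0.559, 0.074, 0.161] [0.6657 0.7456 0.0169 0.0264] [-0.063, 0.519, 1.702, -0.008, 0.858, -0.171] [0.001, 0.0, 0.005, -0.0, -0.004, 0.0]
5.3 [0.558, 0.075, 0.161] [0.6656 0.7456 0.0167 0.0262] [-0.062, 0.519, 1.703, -0.008, 0.858, -0.17] [0.005, 0.001, 0.01, -0.0, 0.001, 0.001]
```

Call:
jog_arm:
  commands:
    - [0,-2.2,0.8,-1.2,0]
    - [0,-1.8,0.3,-2.2,0]
    - [0,-1.3,0.1,-2.1,0]
    - [0,-0.9,0,-2.0,0]

```text
t: 5.68
tcp_pos: [0.5068, 0.086, 0.091]
tool_rot: [0.665, 0.746, 0.025, 0.038]
force: [0.1, -0.5, 0.9]
finger_gap: -0.001
```

Run:
```python
from h import *
p=snapshot("side")
s=manip.sense(); print(s["t"],r(s["tcp_pos"]),np.round(s["tool_rot"],4),r(s["force"]))
print([(r(d["centre"]),round(d["score"],2)) for d in models.pinpoint(p,"lid_tab")[:1]])
```

```text
5.7333 [0.502, 0.086, 0.087] [0.6651 0.7456 0.0221 0.0336] [-3.086, 0.133, -2.233]
[([0.478, 0.145, 0.138], 0.84)]
```

Call:
jog_arm:
  commands:
    - [0,-0.5,0,-1.5,0]
    - [0,-0.2,0,-1.5,0]

```text
t: 5.95
tcp_pos: [0.5013, 0.0861, 0.0613]
tool_rot: [0.665, 0.746, 0.025, 0.038]
force: [-1.9, 0.5, 0.9]
finger_gap: -0.0
```

```bash
cat > st.py <<'E'
from h import *
import sys
from scipy.spatial.transform import Rotation as R
p=snapshot("side");p2=snapshot("top")
s=manip.sense(); M=R.from_quat(s["tool_rot"]).as_matrix()
print(s["t"],"tcp",r(s["tcp_pos"]),"tz",r(M[:,2]),"ty yaw",round(float(np.arctan2(M[1,1],M[0,1])),3),"F",r(s["force"]),"gap",round(float(s["finger_gap"]),3))
for n in sys.argv[1:]:
    for q in (p,p2): print(n,[(r(d["centre"]),round(d["score"],2)) for d in models.pinpoint(q,n)[:2]])
E
python3 st.py lid_tab card_edge
```

```text
6.05 tcp [0.501, 0.086, 0.06] tz [0.089, -0.012, -0.996] ty yaw 0.115 F [0.192, -0.183, 0.474] gap 0.004
lid_tab []
lid_tab [([0.769, 0.078, 0.002], 0.25)]
card_edge [([0.458, 0.155, 0.095], 0.75)]
card_edge []
```

Call:
jog_arm:
  commands:
    - [0,0,0,-0.6,0]

```text
t: 6.33
tcp_pos: [0.5026, 0.0859, 0.0583]
tool_rot: [0.665, 0.746, 0.026, 0.039]
force: [-18.6, 0.1, 90.5]
finger_gap: 0.0
```

```bash
python3 st.py lid_tab
```

```text
6.4333 tcp [0.503, 0.086, 0.059] tz [0.094, -0.013, -0.995] ty yaw 0.116 F [-4.638, 0.509, 25.836] gap 0.001
lid_tab [([0.464, 0.146, 0.096], 0.92)]
lid_tab [([0.593, -0.411, 0.0], 0.64), ([0.542, -0.178, 0.063], 0.29)]
```

Call:
jog_arm:
  commands:
    - [0,0,0,2.5,0]
    - [0,0,0,2.5,0]
    - [0,0,0,2.5,0]
    - [0,0,0,2.5,0]
    - [0,0,0,2.5,0]

```text
t: 6.95
tcp_pos: [0.5001, 0.0858, 0.1881]
tool_rot: [0.665, 0.746, 0.025, 0.037]
force: [-0.6, -0.8, -0.5]
finger_gap: 0.001
```

```bash
python3 st.py lid_tab card_edge
```

```text
7.05 tcp [0.503, 0.086, 0.191] tz [0.099, -0.013, -0.995] ty yaw 0.116 F [0.629, -0.325, -0.336] gap 0.001
lid_tab [([0.462, 0.149, 0.099], 0.77), ([0.536, -0.177, 0.059], 0.35)]
lid_tab [([0.539, -0.178, 0.06], 0.22)]
card_edge [([0.462, 0.154, 0.096], 0.69)]
card_edge []
```

Call:
jog_arm:
  commands:
    - [100,0.5,-3.9,0,0]
    - [100,0.5,-3.9,0,0]
    - [100,0.5,-3.9,0,0]
    - [100,0.5,-3.9,0,0]
    - [100,0.5,-3.9,0,0]
    - [100,0.5,-3.9,0,0]
    - [100,0.5,-2.5,0,0]

```text
t: 7.83
tcp_pos: [0.5261, -0.1743, 0.1741]
tool_rot: [0.66, 0.751, 0.021, 0.024]
force: [1.2, 0.6, -0.0]
finger_gap: 0.979
```

```bash
python3 st.py lid_tab clip_pivot clip rest; python3 -c "
from h import *
p=snapshot('top'); save(p,'top1.png',(190,170,400,290),3.8)"
```

```text
7.9333 tcp [0.527, -0.176, 0.174] tz [0.065, -0.002, -0.998] ty yaw 0.126 F [0.416, 0.925, -0.046] gap 1.001
lid_tab [([0.463, 0.146, 0.099], 0.93), ([0.592, -0.407, -0.0], 0.55)]
lid_tab [([0.464, 0.149, 0.097], 0.81)]
clip_pivot [([0.537, -0.274, 0.044], 0.81), ([0.538, -0.182, 0.059], 0.7)]
clip_pivot [([0.536, -0.08, 0.038], 0.73)]
clip [([0.532, -0.082, 0.002], 0.93), ([0.538, -0.276, -0.001], 0.61)]
clip []
rest [([0.534, -0.179, -0.002], 0.5)]
rest [([0.541, -0.175, 0.004], 0.53)]
```

View pics/top1.png

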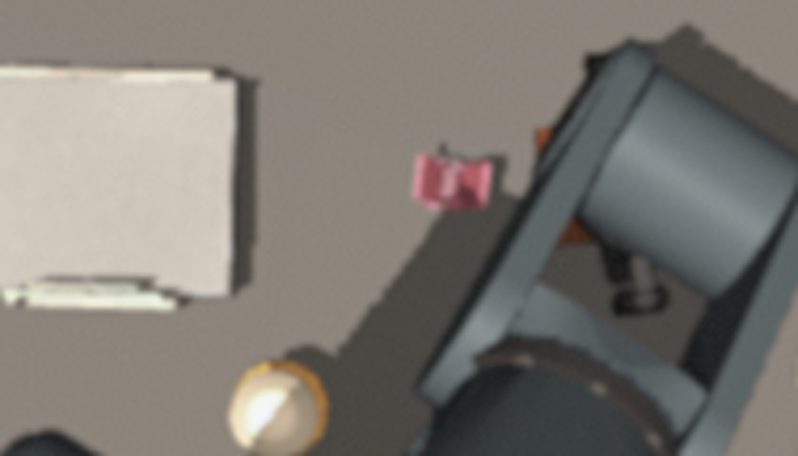

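Call:
jog_arm:
  commands:
    - [100,0.6,-0.2,-1.8,-0.02]
    - [100,0.6,-0.2,-1.8,0]
    - [100,0,0,-1.6,0]

```text
t: 8.63
tcp_pos: [0.5423, -0.1732, 0.1276]
tool_rot: [0.665, 0.746, 0.022, 0.031]
force: [-0.6, -1.0, -0.5]
finger_gap: 1.002
```

```bash
python3 st.py; python3 -c "
from h import *
p=snapshot('side'); save(p,'side1.png',(240,110,370,250),4.2)
for P in ([.54,-.18,.1],[.538,-.18,.0585]): print(proj(p,P))"
```

```text
8.7333 tcp [0.539, -0.171, 0.125] tz [0.068, -0.004, -0.998] ty yaw 0.116 F [-0.312, -0.304, -0.142] gap 1.002
[297 178]
[298 192]
```

View pics/side1.png

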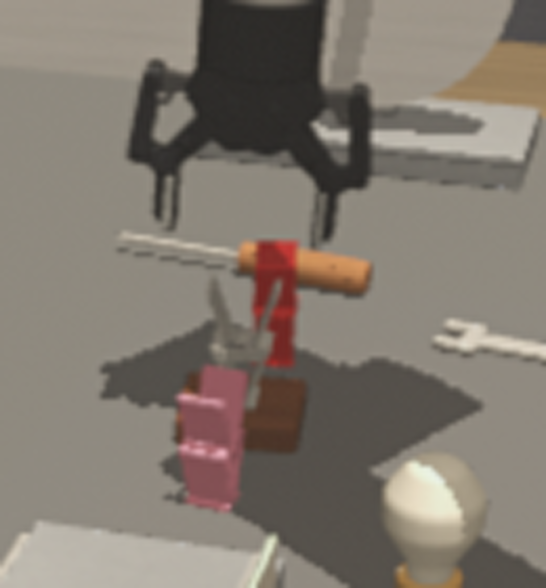

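The side view shows the open fingers centred over the steel clip at crop (240,330). The gripper needs about 1 cm more toward -y, then the descent.

Call:
jog_arm:
  commands:
    - [100,0.1,-0.7,-1.5,0]
    - [100,0,-0.4,-1.7,0]
    - [100,0,-0.2,-1.6,0]

```text
t: 9.03
tcp_pos: [0.5448, -0.1858, 0.0838]
tool_rot: [0.663, 0.747, 0.023, 0.034]
force: [-0.2, 0.3, 0.1]
finger_gap: 0.997
```

```bash
python3 st.py
```

```text
9.1333 tcp [0.543, -0.185, 0.082] tz [0.076, -0.008, -0.997] ty yaw 0.118 F [-0.732, 0.66, -0.357] gap 0.999
```

Call:
jog_arm:
  commands:
    - [100,-0.3,0.3,-1.2,0]

```text
t: 9.22
tcp_pos: [0.5424, -0.1834, 0.0726]
tool_rot: [0.664, 0.747, 0.023, 0.034]
force: [0.2, -0.9, -0.1]
finger_gap: 0.999
```

```bash
python3 st.py
```

```text
9.3167 tcp [0.539, -0.181, 0.07] tz [0.074, -0.007, -0.997] ty yaw 0.119 F [-0.815, 0.022, 0.034] gap 1.001
```

Call:
jog_arm:
  commands:
    - [45,-0.1,0,-0.05,0]
    - [45,-0.1,0,-0.05,0]
    - [45,-0.1,0,-0.05,0]
  squeeze: 45

```text
t: 9.57
tcp_pos: [0.5375, -0.1814, 0.072]
tool_rot: [0.663, 0.747, 0.023, 0.032]
force: [0.2, -1.3, 1.5]
finger_gap: 0.605
```

```bash
python3 st.py clip_pivot
```

```text
9.6667 tcp [0.538, -0.182, 0.072] tz [0.08, -0.01, -0.997] ty yaw 0.12 F [0.286, 0.657, 9.892] gap 0.456
clip_pivot [([0.533, -0.083, 0.037], 0.65), ([0.538, -0.272, 0.04], 0.59)]
clip_pivot [([0.758, -0.138, -0.0], 0.73), ([0.536, -0.077, 0.038], 0.71)]
```

Call:
jog_arm:
  commands:
    - [15,-0.05,0,0.1,0]
    - [10,-0.05,0,0.1,0]
    - [5,-0.05,0,0.05,0]
    - [5,-0.05,0,0,0]
  squeeze: 50

```text
t: 10.1
tcp_pos: [0.5385, -0.1828, 0.0781]
tool_rot: [0.663, 0.747, 0.024, 0.036]
force: [-0.5, 0.1, -1.9]
finger_gap: 0.17
```

```bash
python3 st.py;  python3 -c "
from h import *
p=snapshot('side'); save(p,'side2.png',(240,110,370,250),4.2)"
```

```text
10.2 tcp [0.538, -0.183, 0.078] tz [0.085, -0.012, -0.996] ty yaw 0.12 F [0.167, 0.84, -0.765] gap 0.17
```

View pics/side2.png

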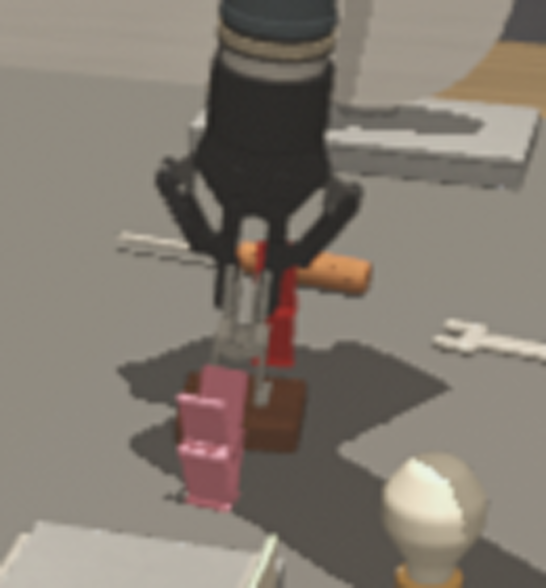

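The clip is gripped and squeezed to its stop (gap 0.17, jaws splayed). Next I lift it.

Call:
jog_arm:
  commands:
    - [5,-0.05,0,1,0]
    - [5,-0.05,0,1.8,0]
    - [5,-0.05,0,2.2,0]
    - [5,-0.05,0,2.2,0]
    - [5,-0.05,0,2,0]
    - [5,0,0,1.5,0]

```text
t: 10.75
tcp_pos: [0.5304, -0.18, 0.1853]
tool_rot: [0.664, 0.747, 0.022, 0.028]
force: [0.3, -0.3, -1.3]
finger_gap: 0.165
```

```bash
python3 st.py clip_pivot lip_a lip_b card_edge lid_tab
```

```text
10.85 tcp [0.532, -0.181, 0.187] tz [0.076, -0.007, -0.997] ty yaw 0.119 F [0.303, -0.875, -1.635] gap 0.167
clip_pivot [([0.534, -0.082, 0.036], 0.88), ([0.541, -0.273, 0.04], 0.6)]
clip_pivot [([0.535, -0.079, 0.039], 0.58), ([0.531, 0.152, 0.0], 0.55)]
lip_a [([0.528, -0.082, -0.001], 0.97), ([0.538, -0.276, 0.002], 0.86)]
lip_a [([0.535, -0.084, 0.002], 0.59), ([0.536, -0.077, 0.001], 0.38)]
lip_b [([0.528, -0.082, -0.001], 0.97), ([0.538, -0.276, 0.002], 0.86)]
lip_b [([0.535, -0.084, 0.002], 0.59), ([0.536, -0.077, 0.001], 0.38)]
card_edge [([0.46, 0.152, 0.097], 0.85), ([0.646, 0.388, -0.004], 0.6)]
card_edge [([0.459, 0.148, 0.101], 0.58)]
lid_tab [([0.461, 0.146, 0.101], 0.94)]
lid_tab [([0.463, 0.149, 0.096], 0.7)]
```

Call:
jog_arm:
  commands:
    - [5,-0.4,1.5,0.5,-0.02]
    - [5,-0.6,3,0.2,-0.02]
    - [5,-0.6,3,0.2,-0.02]
    - [5,-0.6,3,0.2,-0.02]
    - [5,-0.6,3,0.2,-0.02]
    - [5,-0.6,3,0.2,-0.02]

```text
t: 11.85
tcp_pos: [0.4977, -0.0173, 0.1962]
tool_rot: [0.713, 0.7, 0.02, 0.03]
force: [0.4, 0.4, -0.7]
finger_gap: 0.174
```

```bash
python3 st.py
python3 - <<'E'
from h import *
p=snapshot("top"); K=np.array(p["intrinsics"]);T=np.array(p["extrinsics"])
def bp(u,v,z):
    d=T[:3,:3]@np.linalg.inv(K)@[u,v,1]; o=T[:3,3]; return o+d*(z-o[2])/d[2]
for (u,v,z) in [(191.3,248.2,.097),(236.8,250.3,.097),(246.6,189.7,.059),(190,188.9,.059),(252.6,192.4,.059),(251,248.2,.059)]: print(r(bp(u,v,z)))
E
```

```text
11.95 tcp [0.496, -0.014, 0.196] tz [0.068, -0.013, -0.998] ty yaw -0.013 F [-0.256, 0.287, -1.655] gap 0.169
[0.452, 0.197, 0.097]
[0.449, 0.088, 0.097]
[0.599, 0.072, 0.059]
[0.599, 0.212, 0.059]
[0.593, 0.057, 0.059]
[0.455, 0.057, 0.059]
```

Call:
jog_arm:
  commands:
    - [5,-0.6,2.5,0.2,0]
    - [5,-0.8,3,0.1,0]
    - [5,-0.8,3,0.1,0]
    - [5,-0.8,3,0.1,0]
    - [5,-0.6,2.5,0.1,0]
    - [5,-0.3,1.2,0,0]

```text
t: 12.5
tcp_pos: [0.465, 0.1322, 0.2028]
tool_rot: [0.715, 0.698, 0.021, 0.035]
force: [-0.8, -0.4, -1.3]
finger_gap: 0.166
```

```bash
python3 st.py card_edge clip_pivot lip_a lip_b; python3 -c "
from h import *
p=snapshot('side'); save(p,'side3.png',(210,130,350,270),4.2)
s=manip.sense(); print(r(s['tcp_pos']))
for P in ([.46,.152,.097],[.46,.202,.097],[.46,.102,.097],s['tcp_pos']): print((proj(p,P)-[210,130])*4.2)"
```

```text
12.6 tcp [0.465, 0.132, 0.203] tz [0.079, -0.021, -0.997] ty yaw -0.021 F [-0.914, -0.586, -1.37] gap 0.171
card_edge [([0.457, 0.152, 0.095], 0.83)]
card_edge [([0.458, 0.147, 0.096], 0.58)]
clip_pivot [([0.464, 0.135, 0.187], 0.87), ([0.381, 0.027, -0.003], 0.73)]
clip_pivot [([0.537, -0.281, 0.04], 0.51)]
lip_a [([0.453, 0.137, 0.148], 0.95), ([0.485, 0.133, 0.152], 0.61)]
lip_a [([0.543, -0.28, 0.003], 0.66), ([0.536, -0.078, 0.003], 0.58)]
lip_b [([0.453, 0.137, 0.148], 0.95), ([0.485, 0.133, 0.152], 0.61)]
lip_b [([0.543, -0.28, 0.003], 0.66), ([0.536, -0.078, 0.003], 0.58)]
[0.465, 0.13, 0.203]
[365.4 504. ]
[340.2 558.6]
[390.6 449.4]
[369.6 289.8]
```

View pics/side3.png

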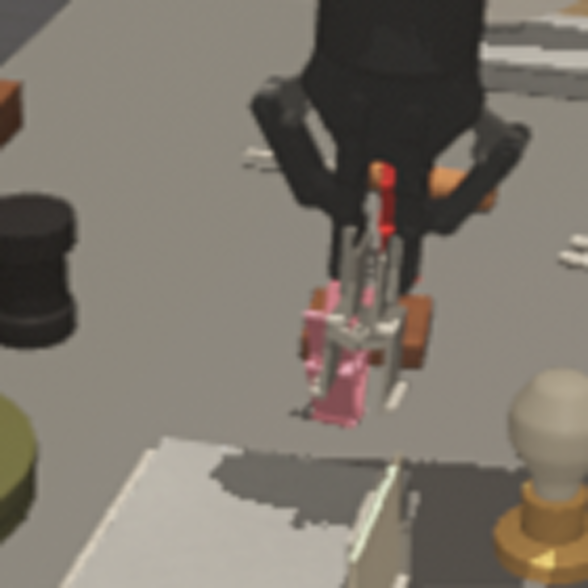

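Call:
jog_arm:
  commands:
    - [5,-0.8,0.9,-1,0]
    - [5,-0.4,0.6,-1,0]

```text
t: 13.22
tcp_pos: [0.4563, 0.1438, 0.1842]
tool_rot: [0.717, 0.696, 0.023, 0.038]
force: [-0.8, -0.7, -1.1]
finger_gap: 0.169
```

```bash
python3 st.py card_edge clip_pivot lip_a
```

```text
13.3167 tcp [0.455, 0.144, 0.183] tz [0.082, -0.021, -0.996] ty yaw -0.027 F [0.742, 0.527, -0.284] gap 0.164
card_edge [([0.382, 0.028, -0.006], 0.68), ([0.458, 0.153, 0.098], 0.61)]
card_edge [([0.46, 0.145, 0.098], 0.74)]
clip_pivot [([0.457, 0.144, 0.165], 0.73), ([0.54, -0.272, 0.043], 0.67)]
clip_pivot [([0.539, -0.279, 0.039], 0.81), ([0.537, -0.078, 0.04], 0.77)]
lip_a [([0.447, 0.149, 0.131], 0.92), ([0.532, -0.083, 0.001], 0.76)]
lip_a [([0.536, -0.08, -0.001], 0.67), ([0.539, -0.279, -0.0], 0.47)]
```

Call:
jog_arm:
  commands:
    - [5,-0.1,0.2,-1.2,0]
    - [5,-0.1,0.2,-0.9,0]

```text
t: 13.78
tcp_pos: [0.4582, 0.1475, 0.1659]
tool_rot: [0.717, 0.696, 0.027, 0.04]
force: [-0.6, -0.2, -0.9]
finger_gap: 0.169
```

```bash
python3 st.py card_edge lip_a;  python3 -c "
from h import *
p=snapshot('side'); save(p,'side4.png',(250,160,340,270),5.4)
s=manip.sense(); print(r(s['tcp_pos']))"
```

```text
13.8833 tcp [0.457, 0.148, 0.165] tz [0.091, -0.021, -0.996] ty yaw -0.028 F [-0.169, 0.683, -0.088] gap 0.169
card_edge [([0.457, 0.153, 0.095], 0.61)]
card_edge [([0.457, 0.147, 0.098], 0.92)]
lip_a [([0.532, -0.082, 0.001], 0.72), ([0.477, 0.149, 0.116], 0.6)]
lip_a [([0.54, -0.277, 0.0], 0.79), ([0.54, -0.276, 0.001], 0.58)]
[0.458, 0.148, 0.166]
```

View pics/side4.png

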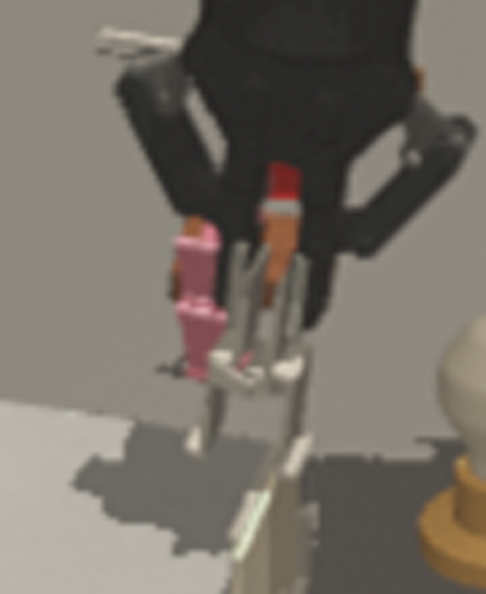

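Run:
```python
from h import *
p=snapshot("side"); K=np.array(p["intrinsics"]);T=np.array(p["extrinsics"])
print(r(T[:3,3]))
def bpl(u,v,ax,val):
    d=T[:3,:3]@np.linalg.inv(K)@[u,v,1]; o=T[:3,3]; return o+d*(val-o[ax])/d[ax]
f=lambda a,b:(250+a/5.4,160+b/5.4)
print("card",r(bpl(*f(298,429),2,.097)),r(bpl(*f(236.5,549),2,.097)))
print("tab near top", r(bpl(*f(240,515),2,.095)))
for a,b in [(190,447),(205,452),(285,470),(300,455),(240,375),(290,375)]: print("lip",r(bpl(*f(a,b),1,.149)), r(bpl(*f(a,b),1,.163)))
```

```text
[0.265, 1.009, 0.678]
card [0.453, 0.11, 0.097] [0.456, 0.196, 0.097]
tab near top [0.461, 0.172, 0.095]
lip [0.487, 0.149, 0.107] [0.483, 0.163, 0.116]
lip [0.481, 0.149, 0.106] [0.477, 0.163, 0.115]
lip [0.449, 0.149, 0.103] [0.446, 0.163, 0.113]
lip [0.443, 0.149, 0.111] [0.44, 0.163, 0.12]
lip [0.467, 0.149, 0.143] [0.464, 0.163, 0.151]
lip [0.448, 0.149, 0.146] [0.445, 0.163, 0.155]
```

Call:
jog_arm:
  commands:
    - [5,-0.5,0.1,-0.4,0.02]

```text
t: 14.27
tcp_pos: [0.455, 0.1487, 0.1631]
tool_rot: [0.709, 0.703, 0.029, 0.041]
force: [0.1, 0.2, -0.9]
finger_gap: 0.168
```

```bash
python3 st.py
```

```text
14.3667 tcp [0.452, 0.149, 0.162] tz [0.092, -0.019, -0.996] ty yaw -0.007 F [-0.751, 0.023, -1.501] gap 0.169
```

Call:
jog_arm:
  commands:
    - [5,-0.1,0,-0.8,0]
    - [5,-0.1,0,-0.8,0]

```text
t: 14.53
tcp_pos: [0.4504, 0.1488, 0.1463]
tool_rot: [0.709, 0.704, 0.028, 0.041]
force: [0.4, -0.3, -1.7]
finger_gap: 0.17
```

```bash
python3 st.py lip_a;  python3 -c "
from h import *
p=snapshot('side'); save(p,'side5.png',(250,160,340,270),5.4)
s=manip.sense(); print(r(s['tcp_pos']))"
```

```text
14.6333 tcp [0.449, 0.149, 0.145] tz [0.093, -0.019, -0.996] ty yaw -0.007 F [-0.718, 0.003, -1.346] gap 0.165
lip_a [([0.442, 0.155, 0.092], 0.8), ([0.468, 0.152, 0.094], 0.69)]
lip_a [([0.544, -0.28, 0.0], 0.63), ([0.439, 0.152, 0.09], 0.61)]
[0.451, 0.149, 0.147]
```

View pics/side5.png

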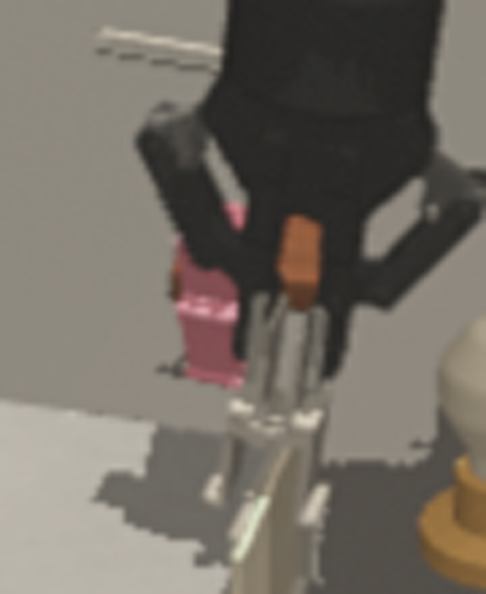

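Call:
jog_arm:
  commands:
    - [5,0.3,0,-0.2,0]

```text
t: 14.87
tcp_pos: [0.4536, 0.1488, 0.1448]
tool_rot: [0.709, 0.704, 0.027, 0.04]
force: [-0.2, 0.0, -0.6]
finger_gap: 0.168
```

```bash
python3 st.py lip_a
```

```text
14.9667 tcp [0.455, 0.149, 0.145] tz [0.097, -0.019, -0.995] ty yaw -0.007 F [0.076, 0.727, -0.711] gap 0.17
lip_a [([0.445, 0.154, 0.091], 0.97), ([0.472, 0.151, 0.096], 0.71)]
lip_a [([0.536, -0.082, -0.0], 0.77), ([0.544, -0.278, 0.002], 0.59)]
```

Call:
jog_arm:
  commands:
    - [5,-0.05,0,-0.7,0]
    - [5,-0.05,0,-0.6,0]

```text
t: 15.23
tcp_pos: [0.4543, 0.1489, 0.1322]
tool_rot: [0.709, 0.703, 0.029, 0.042]
force: [-0.3, -0.4, -0.2]
finger_gap: 0.173
```

```bash
python3 st.py lip_a clip_pivot lid_tab; python3 -c "
from h import *
p=snapshot('side'); save(p,'side6.png',(250,160,340,270),5.4)
s=manip.sense(); print(r(s['tcp_pos']))"
```

```text
15.3333 tcp [0.453, 0.149, 0.131] tz [0.097, -0.019, -0.995] ty yaw -0.007 F [-0.851, -0.065, -0.57] gap 0.169
lip_a [([0.444, 0.151, 0.079], 0.72), ([0.534, -0.08, 0.003], 0.69)]
lip_a [([0.542, -0.279, -0.0], 0.74), ([0.535, -0.083, -0.001], 0.73)]
clip_pivot [([0.456, 0.151, 0.113], 0.72), ([0.533, -0.082, 0.037], 0.55)]
clip_pivot [([0.537, -0.281, 0.038], 0.77), ([0.459, 0.152, 0.113], 0.59)]
lid_tab [([0.463, 0.146, 0.096], 0.8)]
lid_tab [([0.463, 0.154, 0.094], 0.87), ([0.472, 0.157, 0.079], 0.5)]
[0.454, 0.149, 0.133]
```

View pics/side6.png

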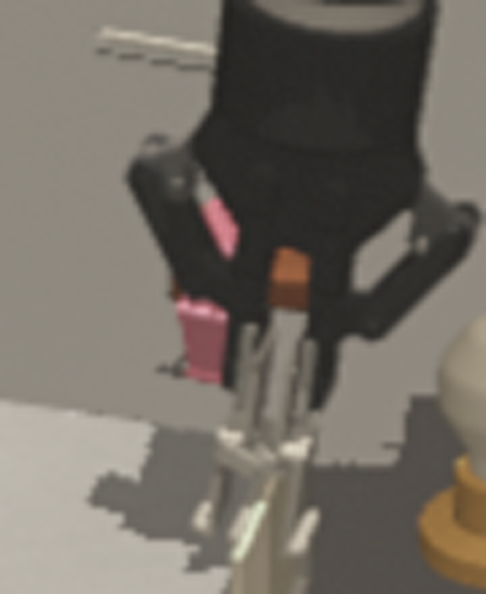

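The clip straddles the card and tab near mid-width. Its lips are at crop (203,520) and (303,530), one either side of the card top near (262,500), and about 19 mm below it. The contact force is near zero, so I'm handing the job in.

```bash
python3 -c "
from h import *
print(workorder.sign_off()); s=manip.sense(); print(r(s['tcp_pos']),r(s['force']),s['finger_gap'])"
```

```text
the job is handed in; nothing more can be done
None
the job is handed in; nothing more can be done
```

I shut the lid, took the steel clip off its rest, and handed the job in at about 15 s with the clip squeezed open over the card and tab. No verdict came back, so what follows are my own last checks.

- **Lid:** the networks put the tab top at z ≈ 0.095 m and x ≈ 0.463 m, right behind the card, so it reads as shut.
- **Clip opening:** the gripper opening was 0.17 (about 14 mm), so the handles are at their stop.
- **Clip position:** the lips are about 19 mm below the card's top, one on each side. They sit about 13 mm from the pack's middle plane and within about 5 mm of the edge's middle.
- **Contact with card or case:** the wrist force was about 1 N, which is noise, so I saw no sign of touching.
- **Bystanders:** I moved nothing near them, but I did not measure their positions again at the end.

**Less than ideal:**
- **Lid push:** the last push on the lid peaked near 90 N at the wrist. That is under the 120 N wrist limit, and only the fingertips touched.
- **Tool tilt:** the tool drifted to about 0.10 rad off vertical, so the clip leans slightly. I allowed for this in where I placed it.
- **Position estimates:** the networks missed or mixed up the clip with the look-alikes in some views. The picture and the networks agreed on the clip's x position to within about 3 mm.

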